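# Stack the goldsmith's clip-together cases

## Robot

A 6-joint arm with a two-finger parallel gripper is mounted at the origin on a cart in front of the work surface, level with it; the furniture and walls round the work are solid. World frame = base frame: x ahead of the robot, y to its left, z up, the work surface at z = 0. Lengths are in m, angles in degrees, forces in N, time in s.
With the tool pointing down it reaches from about 0.225 to 0.875 m from the base axis. Payload 3.4 kg.
Tool frame: the origin (TCP) lies midway between the tips of the shut fingers; the grasp point (between the pads) lies env.hold_point_z behind it (env.hold_point_z is the distance from the TCP to the grasp point, in m); z points along the fingers, y is the line along which they close (so a half turn about z gives the same grasp; the last joint's range is limited). The gripper opens to 85 mm and grips with 20 to 120 N. Pads are 22 mm wide; open, the fingers measure 114 mm over their backs; the gripper's body (76 mm by 85 mm) begins 54 mm behind the grasp point. The pads swing forward as they close: fully open they stand 13 mm farther back than shut.
Start: joints at [-71.792, 15.808, 86.224, -0, 77.962, -6.933], TCP at [0.244, -0.521, 0.231] pointing down, gripper open.
Joint ranges: [-165.64, 165.64], [-43.16, 119.46], [12.63, 154.43], [-67.54, 247.53], [6.08, 155.33], [-154.97, 154.97]. Speed limits (degrees/s): [147.25, 147.25, 180, 180, 180, 180].

## Interface

Orientations are given as a 3x3 rotation matrix whose columns are the frame's x, y, z axes.
In Python, from rig import readout, eyes, workorder, trace, env gives the robot as it stands. The module is installed in compiled form; this text tells all that it offers.
- The arm moves only by the tool jog_arm, never from a script. Its argument "targets" is a list that holds one entry, the list of rows, each a list of 5 numbers: the opening, from 0 (shut) to 1 (fully open), then the shift along the world's x, y, z in m, then the turn about the world's z in rad. In form: [[[gripper, x, y, z, spin], ...]]. A call has exactly 8 rows; each row is the pose to reach, as a shift and turn from the pose commanded when the call began; what a row does not reach only later rows make up. A row lasts 1/8 s, in which the tool goes at most 62.5 mm and 10.7 degrees, less where a joint would pass 70% of its speed; a pose out of reach is approached as far as the arm can. A call with a gripper value outside its range is refused whole. The fingers move at their own pace and stop on an object; "grip_force" is the grip in N (left out, the last holds). Time passes only in rows, so rows that repeat a pose let the fingers close, or fill a call up. It gives the time, the measured TCP pose, the force, the opening and the grip force at its end, in the units of the state.
- readout.observe(): the state, without advancing time (a new reading comes with each control period).
- eyes.grab_frame(name): name is "side" or "top" or "wrist"; returns the picture (480x640x3 uint8, blue, green, red); there is no depth.
- eyes.camera_params(name): a dict with "camera_matrix" (3x3 intrinsics, pixels), "T" (4x4, takes a point from camera to world coordinates); the wrist camera has in their place "hand_eye" (4x4, takes a point from camera to tool coordinates, whose origin is the TCP and whose axes are the flange's). Camera axes: x right, y down, z forward; pixel columns grow to the right and rows downward; lengths in m; the calibration is good to about 2 mm. A picture is of the moment at which its call begins: read the wrist's pose just before it. camera_params takes no time and is no camera call.
- workorder.hand_in(): hands the job in; it is judged then, once.
Trained networks look in the newest picture that a camera, given by its name, has taken for a name from the list of things; names that differ only in an ending like _2 or _b are one class to them, and where a whole thing is asked for, a point or a joint stands for the part that bears it (a point fixed in the world has none). Each returns a list of dicts, best first, with "p" (0 to 1); they miss things now and then, are a little off and sometimes report something else, mostly with a low value. They report only what shows in the picture. A call takes as long as a camera call.
- trace(name, camera): "region" (480x640 bool, what is visible of it) and "rect" ([left, top, right, bottom] in pixels, round what is visible of it).
The state is a dict: "time": time; "q": joint angles; "qd": joint speeds; "effort": joint torques, N m; "tcp_pos": TCP position; "eef_rot": TCP orientation; "contact_force": force on the tool from outside, world axes, zero at the start; "moment": the same for the moment, N m; "opening": finger opening in m; "grasp_force": force on a finger pad.
Only numpy, scipy, OpenCV 4.12 (cv2) and the standard library are available. Lean on these libraries where they do the work, as an engineer would, in place of code of your own. Each camera call takes 0.05 s, during which the arm holds its last target. There are 200 camera calls.

## Task

Stack the three small aluminium cases into one square column: the middle case, which lies on its lid and must be turned right way up, goes on the deep case, and the case with the handle goes on top. Press each one down until its foot has snapped past the spring balls and sits fully home, flat on the lid below. Leave the deep case where it stands and do not shift the tools, tin, dish and steel block lying about.

Things in the scene. Friction and masses are not known exactly. Their poses are not given: they have to be found in the camera images.
- case_deep: Bottom case: closed, aluminium, upright, loose, 0.74 kg, 80 (x) x 58 (y) x 58 mm high with rim; sides flat; hinge at +x end, clasp at -x end. Origin: centre of its underside, z up out of the lid. Black foot under it, like all three cases: 70 x 48 mm, 9 mm high, centred, lowest 3 mm bevelled in by 3 mm as a lead-in.
- deep_recess (a point): Centre of the flat recess in the deep case's lid, 49 mm above its origin: 72 x 50 mm, 9 mm deep inside a 4 mm thick rim flush with the sides; takes the next case's foot with 1 mm play all round, either way round (half turn). Fully home, the middle case's origin is at this point.
- case_middle: Middle case: same outline (80 x 58 mm), foot, rim and spring balls as the deep case, 48 mm high in all, loose, 0.22 to 0.38 kg. Starts upside down on its rim: z axis points down, origin (centre of the foot's underside) 48 mm above the bench. It stands by itself on its 48 x 58 mm end, 80 mm tall, while being turned over.
- middle_recess (a point): Centre of the recess floor in the middle case's lid, 39 mm above its origin; recess as on the deep case. In the middle of each short rim wall (+x, -x) of both recesses a spring ball stands 2.3 mm inward. A case just set down rides 3 to 5 mm proud on the balls, or on one of them, aslant; pressed with about 8 to 15 N it snaps down flat.
- case_handle: Top case: same outline (80 x 58 mm) and foot, shallow, plain lid 40 mm above its origin, loose, 0.17 to 0.3 kg, upright at the start; origin the centre of its underside. On the lid a fixed dark bar handle, 8 mm thick, along x, 52 mm long, centred; its axis 58 mm and its top 62 mm above the origin.
- dish_scrap: Bystander, loose: flat white round dish of metal scraps, 130 mm across, 29 mm tall; origin under its centre
- dapping_block: Bystander, loose: steel cube, 50 mm, with round hollows; origin under its centre
- bead_tin: Bystander, loose: round aluminium tin with screw lid, 56 mm across, 44 mm tall; origin under its centre
- pliers_red: Bystander, loose: pliers with red handles, 58 x 157 x 11 mm, lying flat, long axis along its y; origin under its centre
- pliers_bent: Bystander, loose: bare steel pliers, 45 x 123 x 10 mm, lying flat, long axis along its y; origin under its centre

How it is judged (in metres and radians):
On the way, in this order (a step that is already met when the one before it is completed fails the run):
1. the middle case sits right way up and fully home on the deep case (z of case_middle in the frame of case_deep between 0.046 and 0.0503 m and horizontal distance between case_middle and case_deep below 0.004 m and angle between the x axis of case_middle and the x axis of case_deep, either way round below 0.07 rad and angle between case_middle's own z axis and vertical below 0.025 rad), for 0.2 s.
2. the handle case sits fully home on the middle case (z of case_handle in the frame of case_middle between 0.036 and 0.0403 m and horizontal distance between case_handle and case_middle below 0.004 m and angle between the x axis of case_handle and the x axis of case_middle, either way round below 0.07 rad and angle between case_handle's own z axis and vertical below 0.025 rad), for 0.2 s.
At the end, for the whole second after the job is handed in: Deep case flat on the bench within 30 mm of its start; middle case upright on it, handle case on that, each fully home (origin at most 1.3 mm over 49 and 39 mm above the one below), centred within 4 mm, square within 0.07 rad, level within 0.025 rad, at rest (all of step 1 and all of step 2 and angle between case_deep's own z axis and vertical below 0.025 rad and height (world z) of case_deep below 0.003 m and distance of case_deep from where it was at the start of the episode below 0.03 m and linear speed of each of case_deep, case_middle, case_handle below 0.02 m/s); the robot touches nothing.
It fails at once if the bystander dish of scrap is shifted by more than 40 mm (distance of dish_scrap from where it was at the start of the episode above 0.04 m).
It fails at once if the bystander dapping block is shifted by more than 40 mm (distance of dapping_block from where it was at the start of the episode above 0.04 m).
It fails at once if the bystander bead tin is shifted by more than 40 mm (distance of bead_tin from where it was at the start of the episode above 0.04 m).
It fails at once if the bystander pliers red is shifted by more than 40 mm (distance of pliers_red from where it was at the start of the episode above 0.04 m).
It fails at once if the bystander pliers bent is shifted by more than 40 mm (distance of pliers_bent from where it was at the start of the episode above 0.04 m).
It also fails if it takes over 70 s, if anything falls off the work surface, if the arm or the gripper's body presses on something with over 40 N, if the wrist force passes 120 N, or if a joint passes its speed limit or range.

## Working session

There is one attempt and no reset: what is moved stays moved. The work goes in short steps, Python scripts to look and compute and a tool call to move; the robot and the scene stay as the last step left them, time stands still between calls to the robot, and variables do not carry over. Pictures are saved under pics/ and viewed, at most 10 in all, crops included, and the job is handed in when it is done.

Besides the shell and the picture viewer there is one more tool, called after "Call:" by a JSON object that holds its "api" and its "payload". jog_arm: Moves the arm, as the interface text tells. Its arguments: {"type":"object","properties":{"targets":{"type":"array"},"grip_force":{"type":"number"}},"required":["targets"]}

```bash
mkdir -p pics; cat > h.py <<'E'
import numpy as np, cv2
from rig import readout, eyes, workorder, trace, env
def cam(n):
    c=eyes.camera_params(n); K=np.array(c["camera_matrix"])
    if n=="wrist":
        s=readout.observe(); T=np.eye(4); T[:3,:3]=s["eef_rot"]; T[:3,3]=s["tcp_pos"]; return K,T@np.array(c["hand_eye"])
    return K,np.array(c["T"])
def onplane(K,T,uv,z):
    d=np.linalg.inv(K)@np.c_[np.atleast_2d(uv),np.ones(len(np.atleast_2d(uv)))].T
    d=(T[:3,:3]@d).T; t=(z-T[2,3])/d[:,2]; return T[:3,3]+d*t[:,None]
def proj(K,T,P):
    P=np.atleast_2d(P); q=(P-T[:3,3])@T[:3,:3]; q=q@K.T; return q[:,:2]/q[:,2:]
def tri(obs):
    A=np.zeros((3,3));b=np.zeros(3)
    for K,T,uv in obs:
        d=T[:3,:3]@np.linalg.inv(K)@np.array([*uv,1.]);d/=np.linalg.norm(d);M=np.eye(3)-np.outer(d,d);A+=M;b+=M@T[:3,3]
    return np.linalg.solve(A,b)
E
python3 - <<'E'
from h import *
np.set_printoptions(precision=3,suppress=True)
print(env.hold_point_z); s=readout.observe(); print(s)
for n in("side","top"):
    K,T=cam(n); print(n,T)
    cv2.imwrite(f"pics/{n}0.png",eyes.grab_frame(n))
    for o in["case_deep","case_middle","case_handle","dish_scrap","dapping_block","bead_tin","pliers_red","pliers_bent"]:
        for r in trace(o,n)[:2]:
            m=r["region"].astype(np.uint8); q=cv2.minAreaRect(cv2.findNonZero(m))
            print(o,round(r["p"],2),r["rect"],onplane(K,T,[q[0]],0.04)[0][:2], np.round(q[1]),round(q[2],1))
E
```

```text
0.0187
{'time': 0.0, 'q': array([-71.793,  15.85 ,  86.293,   0.   ,  77.961,  -6.932]), 'qd': array([ 0.082,  0.05 , -0.002, -0.009, -0.052,  0.036]), 'effort': array([  0.001, -41.677, -24.581,  -0.   ,   0.011,   0.   ]), 'tcp_pos': array([ 0.244, -0.52 ,  0.23 ]), 'eef_rot': array([[ 0.905,  0.425, -0.001],
       [ 0.425, -0.905,  0.002],
       [ 0.   , -0.002, -1.   ]]), 'contact_force': array([-0.849,  0.482,  0.497]), 'moment': array([0.003, 0.022, 0.041]), 'grasp_force': 0.0, 'opening': 0.08550913369942584}
side [[-0.973 -0.165  0.16   0.382]
 [-0.229  0.636 -0.737  0.85 ]
 [ 0.019 -0.754 -0.657  0.829]
 [ 0.     0.     0.     1.   ]]
case_deep 0.98 [340.7, 219.1, 378.9, 258.2] [ 0.5   -0.078] [39. 31.] 23.2
case_middle 0.56 [349.0, 323.7, 392.7, 369.5] [0.429 0.226] [33. 44.] 20.6
case_middle 0.38 [279.2, 336.9, 310.6, 390.4] [0.553 0.302] [22. 55.] 21.8
case_handle 0.93 [241.3, 278.1, 287.0, 321.8] [0.664 0.157] [43. 30.] 26.6
dish_scrap 0.65 [279.5, 170.2, 329.3, 201.9] [ 0.69  -0.266] [32. 47.] 90.0
dish_scrap 0.32 [231.5, 222.7, 252.1, 249.1] [ 0.773 -0.015] [27. 23.] 
[... 560 characters left out ...]
5 -0.083] [28. 39.] 19.4
case_deep 0.68 [234.5, 196.9, 269.5, 238.2] [0.669 0.143] [28. 36.] 18.4
case_middle 0.95 [199.8, 305.0, 243.1, 340.0] [0.432 0.207] [38. 27.] 9.5
case_handle 0.69 [231.2, 198.1, 269.6, 239.1] [0.669 0.143] [27. 36.] 18.4
dish_scrap 0.61 [416.0, 173.7, 469.6, 230.9] [ 0.696 -0.298] [55. 54.] 26.6
dapping_block 0.76 [347.4, 181.7, 375.3, 214.3] [ 0.704 -0.108] [26. 25.] 70.0
bead_tin 0.91 [315.2, 155.4, 338.1, 184.5] [ 0.779 -0.032] [26. 23.] 90.0
pliers_red 0.69 [293.7, 324.7, 367.1, 353.8] [ 0.396 -0.031] [25. 69.] 90.0
pliers_red 0.6 [333.1, 263.6, 370.3, 308.4] [ 0.505 -0.085] [27. 38.] 18.4
pliers_bent 0.53 [168.3, 251.8, 217.7, 271.7] [0.557 0.27 ] [50. 18.] 3.8
```

```bash
python3 - <<'E'
import cv2
a=cv2.imread("pics/top0.png")[140:370,160:480]; cv2.imwrite("pics/t1.png",cv2.resize(a,None,fx=2.5,fy=2.5,interpolation=cv2.INTER_CUBIC))
a=cv2.imread("pics/side0.png")[150:400,200:440]; cv2.imwrite("pics/s1.png",cv2.resize(a,None,fx=2.4,fy=2.4,interpolation=cv2.INTER_CUBIC))
E
```

```text
(no output)
```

View pics/t1.png

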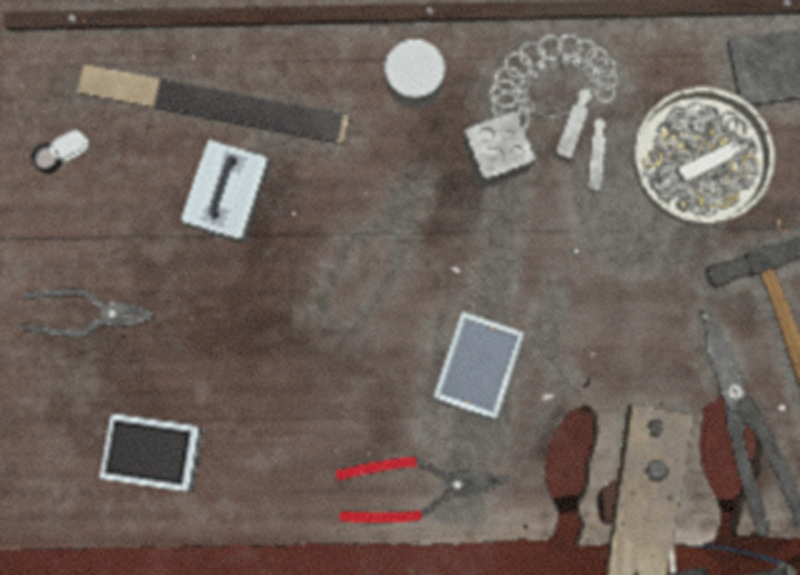

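View pics/s1.png

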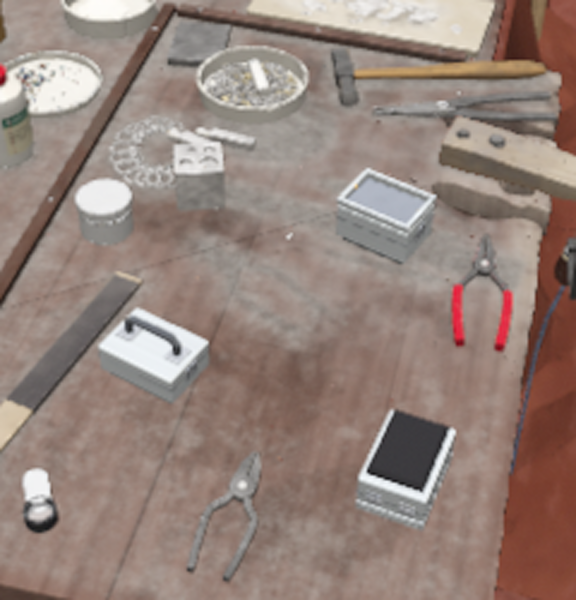

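The top view shows the handle case at crop pixel (225,188), the deep case at (480,365) with its long axis about -20°, and the middle case at (150,452) lid-down with its long axis about 82°. The area between them is free. The side view agrees.

Call:
{"api": "jog_arm", "payload": {"targets": [[[1,0.03,0.06,0,0.1],[1,0.06,0.12,0,0.2],[1,0.09,0.18,0,0.3],[1,0.12,0.24,0.0,0.4],[1,0.14,0.3,0.0,0.5],[1,0.16,0.36,0.0,0.6],[1,0.18,0.42,0,0.7],[1,0.19,0.48,0,0.8]]]}}

```text
time: 1.9
tcp_pos: [0.4314, -0.0569, 0.2317]
eef_rot: [[0.323, 0.946, 0.002], [0.946, -0.323, -0.0], [0.0, 0.002, -1.0]]
contact_force: [1.2, 0.5, 0.1]
opening: 0.0855
grasp_force: 0.0
```

Call:
{"api": "jog_arm", "payload": {"targets": [[[1,0,0.05,0,0.07],[1,0,0.1,0,0.14],[1,0,0.15,0,0.2],[1,0,0.2,0,0.2],[1,0,0.24,0.0,0.2],[1,0,0.24,0,0.2],[1,0,0.24,0,0.2],[1,0,0.24,0,0.2]]]}}

```text
time: 2.9
tcp_pos: [0.4306, 0.1802, 0.2314]
eef_rot: [[0.133, 0.991, 0.0], [0.991, -0.133, -0.0], [-0.0, 0.0, -1.0]]
contact_force: [-0.2, 0.6, -0.0]
opening: 0.0854
grasp_force: 0.0
```

```bash
cat >> h.py <<'E'
def rim(name,cm="wrist",z=None,save=None):
    """min-area rectangle of the traced region, its corners on plane z"""
    K,T=cam(cm); im=eyes.grab_frame(cm)
    if save: cv2.imwrite(save,im)
    out=[]
    for r in trace(name,cm)[:2]:
        q=cv2.minAreaRect(cv2.findNonZero(r["region"].astype(np.uint8))); b=cv2.boxPoints(q)
        if z is not None: b=onplane(K,T,b,z)
        out.append((r["p"],r["rect"],b))
    return K,T,im,out
E
python3 - <<'E'
from h import *
np.set_printoptions(precision=4,suppress=True)
s=readout.observe();print(s["time"],s["tcp_pos"],s["eef_rot"],s["q"])
K,T,im,o=rim("case_middle",z=0.048,save="pics/w1.png");print(T)
for x in o:print(x)
E
```

```text
2.9 [0.4306 0.1802 0.2314] [[ 0.1331  0.9911  0.0001]
 [ 0.9911 -0.1331 -0.0005]
 [-0.0005  0.0002 -1.    ]] [14.183   6.4023 98.5068 -0.0299 75.0896 21.8382]
[[ 0.9911 -0.1257 -0.0427  0.4416]
 [-0.1328 -0.9387 -0.3183  0.2627]
 [-0.0001  0.3211 -0.947   0.3736]
 [ 0.      0.      0.      1.    ]]
(0.77, [276.7, 115.5, 349.3, 219.3], array([[0.3948, 0.1786, 0.048 ],
       [0.4102, 0.2564, 0.048 ],
       [0.4645, 0.2476, 0.048 ],
       [0.4535, 0.169 , 0.048 ]]))
```

View pics/w1.png

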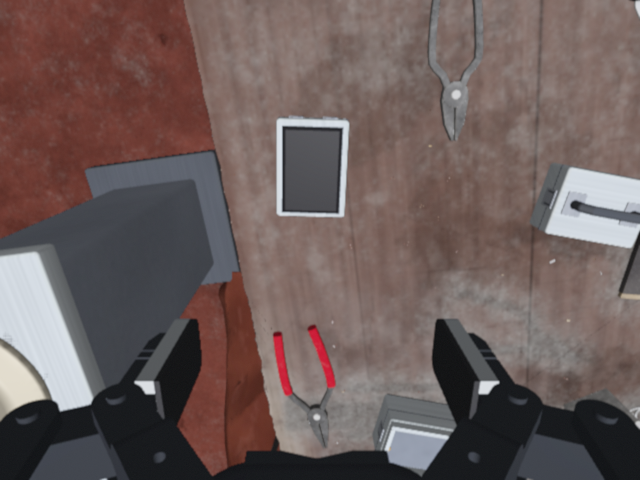

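The wrist view shows the middle case, dark foot up, with corners about (278,117), (349,119), (345,217) and (276,216). The red pliers lie to its -y side and the +y end is clear, so I grip that end.

Call:
{"api": "jog_arm", "payload": {"targets": [[[1,0.002,0.03,-0.03,-0.035],[1,0.004,0.058,-0.06,-0.035],[1,0.004,0.058,-0.09,-0.035],[1,0.004,0.058,-0.11,-0.035],[1,0.004,0.058,-0.11,-0.035],[1,0.004,0.058,-0.11,-0.035],[1,0.004,0.058,-0.11,-0.035],[1,0.004,0.058,-0.11,-0.035]]]}}

```text
time: 4.0
tcp_pos: [0.435, 0.2394, 0.1222]
eef_rot: [[0.166, 0.986, 0.002], [0.986, -0.166, 0.001], [0.001, 0.002, -1.0]]
contact_force: [-0.2, -0.2, 0.0]
opening: 0.0855
grasp_force: 0.0
```

```bash
python3 - <<'E'
from h import *
np.set_printoptions(precision=4,suppress=True)
s=readout.observe();print(s["time"],s["tcp_pos"],s["eef_rot"][:,1])
K,T,im,o=rim("case_middle",z=0.039,save="pics/w2.png")
for x in o:print(x, x[2].mean(0))
c=np.array([.4305,.2115,.039]);a=np.array([.166,.986,0]);b=np.array([.986,-.166,0])
R=[c+i*.04*a+j*.029*b for i,j in((1,1),(1,-1),(-1,-1),(-1,1))]
p=proj(K,T,R).astype(np.int32);print(p)
cv2.polylines(im,[p],True,(0,0,255),1);cv2.imwrite("pics/w2o.png",im)
E
```

```text
4.0 [0.435  0.2394 0.1222] [ 0.986  -0.1665  0.0015]
(0.82, [270.3, 215.4, 367.0, 351.7], array([[0.4106, 0.2647, 0.039 ],
       [0.4661, 0.2553, 0.039 ],
       [0.4546, 0.1666, 0.039 ],
       [0.3924, 0.1771, 0.039 ]])) [0.4309 0.2159 0.039 ]
[[366 231]
 [266 231]
 [271 349]
 [361 349]]
```

View pics/w2o.png

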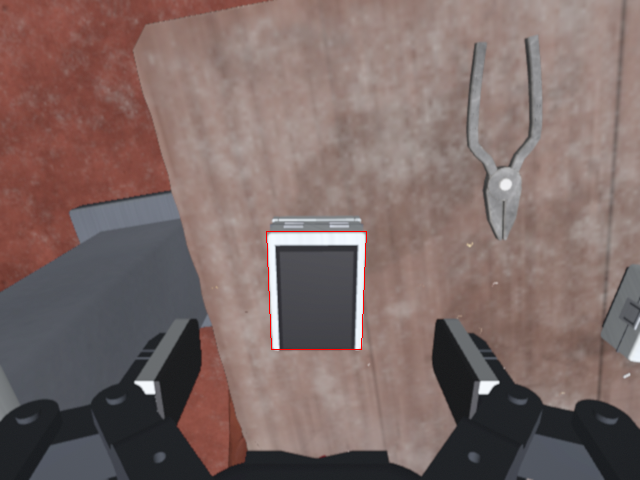

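The outline overlays exactly, so the position and height are confirmed from two views. I'll descend and grip lightly.

Call:
{"api": "jog_arm", "payload": {"grip_force": 25, "targets": [[[1,0,0,-0.04,0],[1,0,0,-0.08,0],[1,0,0,-0.105,0],[1,0,0,-0.121,0],[1,0,0,-0.121,0],[0.4,0,0,-0.121,0],[0.4,0,0,-0.121,0],[0.4,0,0,-0.121,0]]]}}

```text
time: 5.1
tcp_pos: [0.4353, 0.2396, 0.0013]
eef_rot: [[0.166, 0.986, 0.002], [0.986, -0.166, 0.001], [0.001, 0.002, -1.0]]
contact_force: [-0.5, 0.3, 4.9]
opening: 0.0577
grasp_force: 27.9
```

Call:
{"api": "jog_arm", "payload": {"grip_force": 25, "targets": [[[0.4,0,0,0.0,0],[0.4,0,0,0.0,0],[0.4,0,-0.003,0.015,0],[0.4,0,-0.01,0.03,0],[0.4,0,-0.02,0.045,0],[0.4,-0.002,-0.035,0.055,0],[0.4,0,-0.035,0.065,0],[0.4,0,-0.035,0.08,0]]]}}

```text
time: 6.1
tcp_pos: [0.4344, 0.2038, 0.0808]
eef_rot: [[0.167, 0.986, -0.001], [0.986, -0.167, 0.0], [0.0, -0.001, -1.0]]
contact_force: [0.1, -0.2, -2.1]
opening: 0.0577
grasp_force: 28.7
```

```bash
python3 - <<'E'
from h import *
np.set_printoptions(precision=4,suppress=True)
s=readout.observe();print(s["time"],s["tcp_pos"],s["opening"],s["grasp_force"])
a=eyes.grab_frame("side")
w=eyes.grab_frame("wrist")
c=cv2.resize(a[270:400,300:440],(560,520),interpolation=cv2.INTER_CUBIC)
cv2.imwrite("pics/s2.png",np.hstack([c,cv2.resize(w[150:480,240:392],(240,520))]))
E
```

```text
6.1 [0.4344 0.2038 0.0808] 0.057741789488232685 28.671143604442477
```

View pics/s2.png

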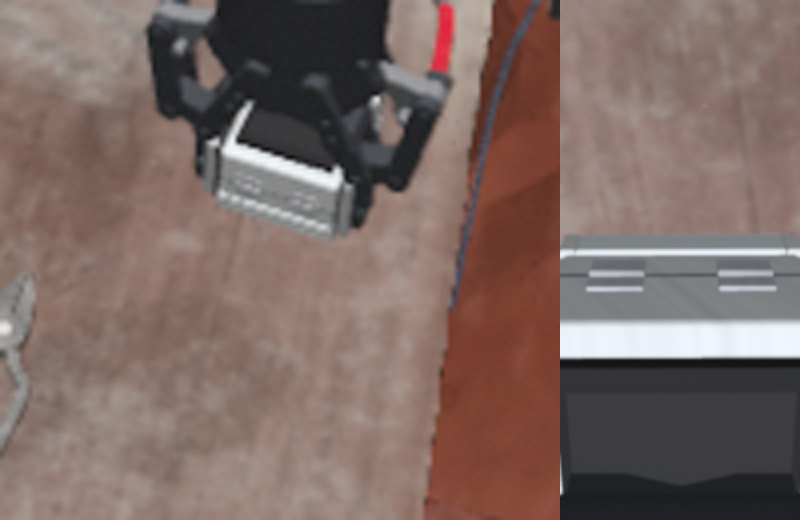

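The case hangs tilted about 45° with the hinge end at the grip. I'll loosen the grip and bounce it while carrying it to the free spot, so it swings to hang.

Call:
{"api": "jog_arm", "payload": {"grip_force": 20, "targets": [[[0.4,0.01,-0.01,0.05,0.15],[0.4,0.02,-0.03,0.01,0.3],[0.4,0.03,-0.04,0.06,0.45],[0.4,0.04,-0.06,0.01,0.6],[0.4,0.05,-0.07,0.06,0.75],[0.4,0.06,-0.09,0.01,0.9],[0.4,0.07,-0.1,0.06,1.05],[0.4,0.085,-0.11,0.01,1.2]]]}}

```text
time: 7.2
tcp_pos: [0.5257, 0.0942, 0.0946]
eef_rot: [[-0.861, 0.508, 0.014], [0.508, 0.861, 0.001], [-0.012, 0.008, -1.0]]
contact_force: [1.6, -0.4, -4.2]
opening: 0.0578
grasp_force: 28.1
```

Call:
{"api": "jog_arm", "payload": {"targets": [[[0.4,0,0,0.05,0.1],[0.4,0,0,0.0,0.19],[0.4,0,0,0.06,0.19],[0.4,0,0,0,0.19],[0.4,0,0,0.06,0.19],[0.4,0,0,0.03,0.19],[0.4,0,0,0.03,0.19],[0.4,0,0,0.03,0.19]]]}}

```text
time: 8.2
tcp_pos: [0.5191, 0.0943, 0.1201]
eef_rot: [[-0.94, 0.341, -0.001], [0.341, 0.94, 0.0], [0.001, -0.0, -1.0]]
contact_force: [1.0, -0.1, -2.3]
opening: 0.0578
grasp_force: 27.6
```

```bash
python3 - <<'E'
from h import *
np.set_printoptions(precision=4,suppress=True)
s=readout.observe();print(s["time"],s["tcp_pos"],s["opening"],s["grasp_force"],s["contact_force"])
K,T=cam("side");u,v=proj(K,T,s["tcp_pos"])[0].astype(int)
a=eyes.grab_frame("side"); w=eyes.grab_frame("wrist")
c=cv2.resize(a[v-50:v+80,u-70:u+70],(560,520),interpolation=cv2.INTER_CUBIC)
cv2.imwrite("pics/s3.png",np.hstack([c,cv2.resize(w[150:480,240:392],(240,520))]))
E
```

```text
8.2 [0.5191 0.0943 0.1201] 0.05781322855811026 27.5897017121315 [ 1.0278 -0.1225 -2.3151]
```

View pics/s3.png

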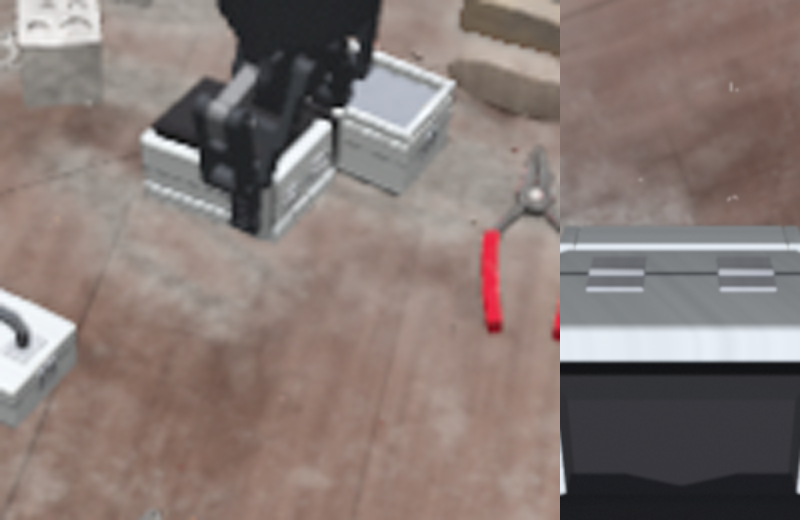

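The wide pads hold the case rigidly, nearly level at (0.52,0.09). I'll set it back down and regrip with only the fingertip corners so it can pivot.

Call:
{"api": "jog_arm", "payload": {"targets": [[[0.4,0,0,-0.04,0],[0.4,0,0,-0.08,0],[0.4,0,0,-0.105,0],[0.4,0,0,-0.116,0],[0.4,0,0,-0.118,0],[1,0,0,-0.118,0],[1,0,0,-0.118,0],[1,0,0,-0.1,0]]]}}

```text
time: 9.3
tcp_pos: [0.5196, 0.0942, 0.0204]
eef_rot: [[-0.94, 0.341, -0.0], [0.341, 0.94, -0.0], [0.0, -0.0, -1.0]]
contact_force: [0.0, -0.2, -0.1]
opening: 0.0853
grasp_force: 0.0
```

Call:
{"api": "jog_arm", "payload": {"grip_force": 20, "targets": [[[1,-0.017,0.006,0.008,0],[1,-0.017,0.006,0.008,0],[0.4,-0.017,0.006,0.006,0],[0.4,-0.017,0.006,0.006,0],[0.4,-0.017,0.006,0.006,0],[0.4,-0.015,0.0055,0.02,0],[0.4,-0.013,0.005,0.03,0],[0.4,-0.01,0.004,0.04,0]]]}}

```text
time: 10.3
tcp_pos: [0.5096, 0.0982, 0.061]
eef_rot: [[-0.94, 0.341, -0.0], [0.341, 0.94, 0.0], [0.0, 0.0, -1.0]]
contact_force: [0.1, 0.2, -2.3]
opening: 0.0558
grasp_force: 21.9
```

```bash
python3 - <<'E'
from h import *
np.set_printoptions(precision=4,suppress=True)
s=readout.observe();print(s["time"],s["tcp_pos"],s["opening"],s["grasp_force"],s["contact_force"])
K,T=cam("side");u,v=proj(K,T,s["tcp_pos"])[0].astype(int)
a=eyes.grab_frame("side"); w=eyes.grab_frame("wrist")
c=cv2.resize(a[v-50:v+80,u-70:u+70],(560,520),interpolation=cv2.INTER_CUBIC)
cv2.imwrite("pics/s4.png",np.hstack([c,cv2.resize(w[150:480,240:392],(240,520))]))
E
```

```text
10.3 [0.5096 0.0982 0.061 ] 0.055802381334639724 21.864955723285675 [ 0.123   0.1924 -2.2917]
```

View pics/s4.png

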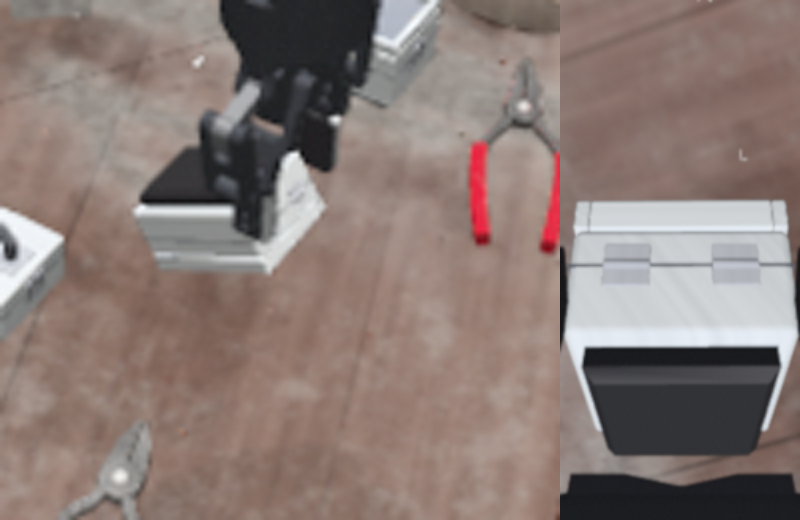

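It now pivots: the case hangs tilted about 25–30° with the far end down. I'll bounce it further.

Call:
{"api": "jog_arm", "payload": {"targets": [[[0.4,0,0,0.06,0],[0.4,0,0,0.1,0],[0.4,0,0,0.05,0],[0.4,0,0,0.11,0],[0.4,0,0,0.05,0],[0.4,0,0,0.11,0],[0.4,0,0,0.05,0],[0.4,0,0,0.05,0]]]}}

```text
time: 11.4
tcp_pos: [0.5061, 0.0981, 0.1076]
eef_rot: [[-0.94, 0.341, -0.008], [0.341, 0.94, -0.0], [0.008, -0.003, -1.0]]
contact_force: [0.5, -0.3, 0.7]
opening: 0.034
grasp_force: 0.0
```

```bash
cat >> h.py <<'E'
def tilt(name="case_middle"):
    """tilt of held case: fit of outline box silhouette to the traced region, side+wrist"""
    from scipy.spatial import ConvexHull
    s=readout.observe(); g=s["tcp_pos"]+np.array([0,0,.012]); n=np.array(s["eef_rot"])[:,1]; n[2]=0;n/=np.linalg.norm(n)
    regs=[]
    for cm in("side","wrist"):
        K,T=cam(cm); eyes.grab_frame(cm); r=trace(name,cm)
        if r: regs.append((K,T,r[0]["region"],r[0]["p"],cm))
    a0=np.array([-.94,.342,0]); a0=a0 if abs(a0@n)<.2 else np.cross(n,[0,0,1])
    res=[]
    for th in range(0,100,5):
        t=np.radians(th); ax=a0*np.cos(t)+np.array([0,0,1])*np.sin(t); up=np.array([0,0,1])*np.cos(t)-a0*np.sin(t)
        best=(0,)
        for px in(.031,.036):
          for pz in(.024,.032):
            c=g-px*ax-pz*up
            V=[c+i*.04*ax+j*.029*n+k*up for i in(-1,1) for j in(-1,1) for k in(0,.039)]+[c+i*.032*ax+j*.021*n+.048*up for i in(-1,1) for j in(-1,1)]
            sc=[]
            for K,T,R,p,cm in regs:
                m=np.zeros((480,640),np.uint8); cv2.fillConvexPoly(m,cv2.convexHull(proj(K,T,V).astype(np.int32)),1); m=m>0
                sc.append((m&R).sum()/(m|R).sum())
            best=max(best,(round(float(np.mean(sc)),3),[round(float(x),2) for x in sc],px,pz))
        res.append((th,best))
    print([(x[4],round(x[3],2)) for x in regs]); 
    for r in sorted(res,key=lambda r:-r[1][0])[:4]:print(r)
E
python3 - <<'E'
from h import *
tilt(); print(readout.observe()["contact_force"],readout.observe()["tcp_pos"])
E
```

```text
[('side', 0.86), ('wrist', 0.97)]
(90, (0.495, [0.44, 0.55], 0.036, 0.032))
(85, (0.484, [0.44, 0.53], 0.036, 0.032))
(95, (0.473, [0.43, 0.52], 0.036, 0.024))
(80, (0.448, [0.41, 0.48], 0.036, 0.032))
[ 0.92077243 -0.28584909  0.83106589] [0.51088498 0.09836162 0.11196316]
```

```bash
python3 - <<'E'
from h import *
K,T=cam("side");s=readout.observe();u,v=proj(K,T,s["tcp_pos"])[0].astype(int)
a=eyes.grab_frame("side"); w=eyes.grab_frame("wrist")
c=cv2.resize(a[v-50:v+80,u-70:u+70],(420,390),interpolation=cv2.INTER_CUBIC)
cv2.imwrite("pics/s5.png",np.hstack([c,cv2.resize(w[140:480,160:480],(367,390))]))
for r in trace("case_middle","wrist")[:2]: print(r["p"],r["rect"])
E
```

```text
0.66 [245.8, 186.3, 378.2, 320.0]
```

View pics/s5.png

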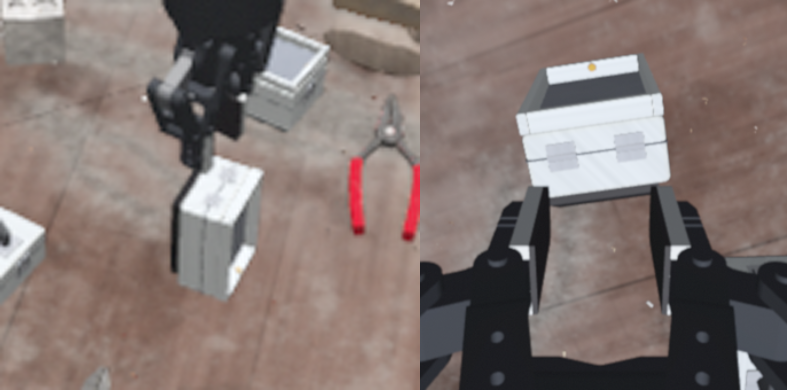

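By luck the case stands on its clasp end, hinge face up, with the recess side away from the tool (upper in the wrist view) and the foot side toward it. I'll measure the top face, then tip it onto its foot by pushing from the recess side.

```bash
python3 - <<'E'
from h import *
np.set_printoptions(precision=4,suppress=True)
K,T=cam("wrist");s=readout.observe();print(s["tcp_pos"],s["opening"])
p=onplane(K,T,np.array([[245.4,240.3],[371,222.8],[376.2,297],[255.9,312.6]]),.08);print(p,p.mean(0))
print(np.linalg.norm(np.diff(p,axis=0),axis=1), np.degrees(np.arctan2(*(p[0]-p[1])[[1,0]])))
E
```

```text
[0.5105 0.0983 0.1117] 0.03388062239464121
[[0.4779 0.0767 0.08  ]
 [0.4894 0.1325 0.08  ]
 [0.5253 0.1238 0.08  ]
 [0.5135 0.0669 0.08  ]] [0.5015 0.1    0.08  ]
[0.057  0.0369 0.0581] -101.6311362389522
```

Call:
{"api": "jog_arm", "payload": {"targets": [[[0,-0.03,0.007,0.02,0.07],[0,-0.062,0.014,0.02,0.147],[0,-0.064,0.014,0.0,0.147],[0,-0.064,0.014,-0.04,0.147],[0,-0.064,0.014,-0.048,0.147],[0,-0.064,0.014,-0.048,0.147],[0,-0.054,0.012,-0.048,0.147],[0,-0.044,0.01,-0.048,0.147]]]}}

```text
time: 12.75
tcp_pos: [0.4677, 0.1082, 0.0635]
eef_rot: [[-0.98, 0.199, 0.003], [0.199, 0.98, 0.0], [-0.003, 0.001, -1.0]]
contact_force: [0.7, 0.4, 0.3]
opening: 0.0001
grasp_force: 0.0
```

Call:
{"api": "jog_arm", "payload": {"targets": [[[0,0.01,-0.002,0,0],[0,0.02,-0.004,0,0],[0,0.028,-0.0056,0,0],[0,0.036,-0.007,0,0],[0,0.044,-0.009,0,0],[0,0.044,-0.009,0,0],[0,0.0,0,0.05,0],[0.5,-0.02,0.003,0.11,0]]]}}

```text
time: 13.75
tcp_pos: [0.4437, 0.1111, 0.1666]
eef_rot: [[-0.98, 0.199, -0.007], [0.199, 0.98, -0.0], [0.007, -0.002, -1.0]]
contact_force: [1.3, 0.2, 0.1]
opening: 0.0169
grasp_force: 0.0
```

```bash
python3 - <<'E'
from h import *
np.set_printoptions(precision=4,suppress=True)
s=readout.observe();print(s["tcp_pos"],s["time"])
for cm in("top","wrist"):
    K,T,im,o=rim("case_middle",cm,z=.048,save=f"pics/p_{cm}.png")
    for x in o:print(cm,x,x[2].mean(0))
    for n in("case_deep","case_handle"):
        for r in trace(n,cm)[:2]:print(n,r["p"],r["rect"])
E
```

```text
[0.4437 0.1111 0.1666] 13.75
top (0.8, [259.8, 240.5, 290.1, 279.4], array([[0.536 , 0.1228, 0.048 ],
       [0.6176, 0.1079, 0.048 ],
       [0.6055, 0.0485, 0.048 ],
       [0.5242, 0.0639, 0.048 ]])) [0.5708 0.0858 0.048 ]
case_deep 0.66 [333.5, 266.8, 368.5, 307.9]
case_handle 0.87 [234.3, 195.7, 267.8, 237.7]
wrist (0.68, [281.7, 313.6, 356.2, 424.8], array([[0.5052, 0.0717, 0.048 ],
       [0.5163, 0.126 , 0.048 ],
       [0.6153, 0.109 , 0.048 ],
       [0.603 , 0.0488, 0.048 ]])) [0.5599 0.0889 0.048 ]
wrist (0.68, [457.5, 273.8, 613.5, 327.8], array([[0.5088, 0.2008, 0.048 ],
       [0.5155, 0.3086, 0.048 ],
       [0.5562, 0.3142, 0.048 ],
       [0.5499, 0.2017, 0.048 ]])) [0.5326 0.2563 0.048 ]
case_deep 0.61 [21.7, 273.3, 135.0, 402.0]
case_deep 0.35 [279.9, 309.7, 356.6, 424.1]
case_handle 0.68 [365.6, 395.3, 389.1, 451.0]
```

Call:
{"api": "jog_arm", "payload": {"targets": [[[1,0.04,-0.008,0,0],[1,0.08,-0.016,0,0],[1,0.11,-0.022,0,0],[1,0.124,-0.024,-0.02,0],[1,0.124,-0.024,-0.03,0],[1,0.124,-0.024,-0.03,0],[1,0.124,-0.024,-0.03,0],[1,0.124,-0.024,-0.03,0]]]}}

```text
time: 15.15
tcp_pos: [0.5711, 0.0872, 0.1383]
eef_rot: [[-0.98, 0.199, 0.001], [0.199, 0.98, 0.0], [-0.001, 0.0, -1.0]]
contact_force: [-0.8, -0.5, -0.3]
opening: 0.0856
grasp_force: 0.0
```

```bash
python3 - <<'E'
from h import *
np.set_printoptions(precision=4,suppress=True)
s=readout.observe();print(s["tcp_pos"],s["eef_rot"][:,1])
K,T,im,o=rim("case_middle",z=.048)
for x in o:print(x,x[2].mean(0)); 
c=np.array([.5705,.086,.048]);a=np.array([.983,-.184,0]);b=np.array([.184,.983,0])
p=proj(K,T,[c+i*.04*a+j*.029*b for i,j in((1,1),(1,-1),(-1,-1),(-1,1))]).astype(np.int32);print(p.tolist())
cv2.polylines(im,[p],True,(0,0,255),1)
cv2.imwrite("pics/w6.png",im)
E
```

```text
[0.5711 0.0872 0.1383] [0.1991 0.98   0.0004]
(0.63, [266.3, 170.9, 365.6, 303.2], array([[0.5201, 0.0678, 0.048 ],
       [0.5315, 0.1236, 0.048 ],
       [0.615 , 0.1099, 0.048 ],
       [0.6023, 0.0475, 0.048 ]])) [0.5672 0.0872 0.048 ]
(0.59, [203.3, 446.0, 248.2, 474.2], array([[ 0.7153, -0.0292,  0.048 ],
       [ 0.7045,  0.0044,  0.048 ],
       [ 0.725 ,  0.0064,  0.048 ],
       [ 0.7365, -0.0279,  0.048 ]])) [ 0.7203 -0.0116  0.048 ]
[[359, 303], [268, 304], [261, 179], [362, 178]]
```

View pics/w6.png

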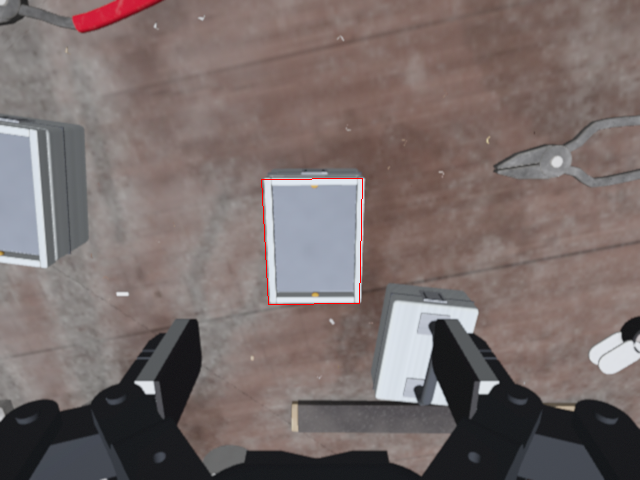

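The middle case is upright, lid up, with its outline at (261–364,178–304) matching. Before gripping it I'll measure the deep case from above.

Call:
{"api": "jog_arm", "payload": {"targets": [[[1,-0.01,-0.03,0.04,-0.05],[1,-0.03,-0.07,0.04,-0.1],[1,-0.045,-0.11,0.04,-0.148],[1,-0.06,-0.15,0.04,-0.148],[1,-0.066,-0.17,0.04,-0.148],[1,-0.066,-0.17,0.04,-0.148],[1,-0.066,-0.17,0.04,-0.148],[1,-0.066,-0.17,0.04,-0.148]]]}}

```text
time: 16.25
tcp_pos: [0.5056, -0.0821, 0.1775]
eef_rot: [[-0.94, 0.341, 0.0], [0.341, 0.94, 0.0], [-0.0, 0.0, -1.0]]
contact_force: [-0.3, -0.7, -0.4]
opening: 0.0853
grasp_force: 0.0
```

```bash
cat >> h.py <<'E'
from scipy.optimize import least_squares
def rimfit(name,z,x0,save=None,cm="wrist",cap=12):
    """fit 80x58 rectangle at height z to the edges of the image round the guess"""
    K,T=cam(cm); im=eyes.grab_frame(cm)
    if save: cv2.imwrite(save,im)
    g=cv2.GaussianBlur(cv2.cvtColor(im,cv2.COLOR_BGR2GRAY),(0,0),1.0).astype(float)
    def rect(p,w):
        c,s=np.cos(p[2]),np.sin(p[2]); a=np.array([c,s,0]);b=np.array([-s,c,0]); o=np.array([p[0],p[1],z])
        t=np.linspace(-.85,.85,40)
        return np.vstack([np.array([o+i*(.04-w)*a+k*.029*b for k in t]) for i in(-1,1)]+[np.array([o+k*.04*a+i*(.029-w)*b for k in t]) for i in(-1,1)])
    def sc(p):
        v=0
        f=lambda w:cv2.remap(g.astype(np.float32),proj(K,T,rect(p,w)).astype(np.float32)[None],None,cv2.INTER_LINEAR)[0]
        i,o,q=f(.002),f(-.002),f(.006)   # rim brighter than outside and than recess floor
        return -(np.clip(i-o,-20,60).sum()+np.clip(i-q,-20,60).sum())/160
    from scipy.optimize import differential_evolution as de
    r=de(sc,[(x0[0]-.01,x0[0]+.01),(x0[1]-.01,x0[1]+.01),(x0[2]-.12,x0[2]+.12)],seed=1,maxiter=60,popsize=12)
    print(name,np.round(r.x,4),"deg",round(np.degrees(r.x[2]),2),"score",round(-r.fun,1)); return r.x,im,K,T
def draw(im,K,T,p,z):
    c,s=np.cos(p[2]),np.sin(p[2]); a=np.array([c,s,0]);b=np.array([-s,c,0]); o=np.array([p[0],p[1],z])
    q=proj(K,T,[o+i*.04*a+j*.029*b for i,j in((1,1),(1,-1),(-1,-1),(-1,1))]).astype(np.int32)
    cv2.polylines(im,[q],True,(0,0,255),1); return q
E
python3 - <<'E'
from h import *
np.set_printoptions(precision=4,suppress=True)
s=readout.observe();print(s["time"],s["tcp_pos"],s["eef_rot"][:,1],s["q"])
K,T,im,o=rim("case_deep",z=.058)
for x in o[:1]:
    print(x,x[2].mean(0)); b=x[2]; c0=b.mean(0)
for z in(.052,.058,.064): x,im,K,T=rimfit("deep %.3f"%z,z,[c0[0],c0[1],np.radians(-20)],save="pics/w7.png")
E
```

```text
16.25 [ 0.5056 -0.0821  0.1775] [0.3407 0.9402 0.0005] [-17.0272  12.5705  98.7477   0.0283  68.6736 -87.1208]
(0.6, [265.2, 156.0, 355.5, 285.8], array([[ 0.4496, -0.0959,  0.058 ],
       [ 0.4691, -0.042 ,  0.058 ],
       [ 0.5514, -0.069 ,  0.058 ],
       [ 0.5297, -0.1287,  0.058 ]])) [ 0.4999 -0.0839  0.058 ]
deep 0.052 [ 0.5041 -0.0856 -0.3426] deg -19.63 score 118.6
deep 0.058 [ 0.5026 -0.0848 -0.3419] deg -19.59 score 119.4
deep 0.064 [ 0.501  -0.0842 -0.3432] deg -19.66 score 115.9
```

Call:
{"api": "jog_arm", "payload": {"targets": [[[1,0.01,0.03,0,0.05],[1,0.03,0.07,0,0.1],[1,0.045,0.11,0,0.162],[1,0.06,0.15,-0.01,0.162],[1,0.065,0.169,-0.04,0.162],[1,0.065,0.169,-0.08,0.162],[1,0.065,0.169,-0.11,0.162],[1,0.065,0.169,-0.11,0.162]]]}}

```text
time: 17.5
tcp_pos: [0.5682, 0.0862, 0.0651]
eef_rot: [[-0.983, 0.185, -0.006], [0.185, 0.983, -0.0], [0.006, -0.001, -1.0]]
contact_force: [0.2, -0.3, -0.4]
opening: 0.0853
grasp_force: 0.0
```

Call:
{"api": "jog_arm", "payload": {"grip_force": 60, "targets": [[[1,0,0,-0.03,0],[1,0,0,-0.05,0],[1,0,0,-0.0585,0],[1,0,0,-0.0585,0],[0.4,0,0,-0.0585,0],[0.4,0,0,-0.0585,0],[0.4,0,0,-0.0585,0],[0.4,0,0,-0.0585,0]]]}}

```text
time: 18.5
tcp_pos: [0.5714, 0.086, 0.0103]
eef_rot: [[-0.983, 0.186, 0.003], [0.186, 0.983, 0.0], [-0.003, 0.001, -1.0]]
contact_force: [-0.2, 0.1, 6.0]
opening: 0.0575
grasp_force: 65.9
```

Call:
{"api": "jog_arm", "payload": {"targets": [[[0.4,0,0,0.0,0],[0.4,0,0,0.03,0],[0.4,0,0,0.07,0],[0.4,0,-0.02,0.1,-0.04],[0.4,-0.015,-0.06,0.1,-0.08],[0.4,-0.03,-0.09,0.1,-0.12],[0.4,-0.04,-0.1,0.1,-0.158],[0.4,-0.04,-0.1,0.1,-0.158]]]}}

```text
time: 19.5
tcp_pos: [0.5292, -0.014, 0.1086]
eef_rot: [[-0.941, 0.339, -0.001], [0.339, 0.941, 0.001], [0.002, 0.0, -1.0]]
contact_force: [-0.1, 0.0, -3.6]
opening: 0.0577
grasp_force: 65.5
```

```bash
python3 - <<'E'
from h import *
np.set_printoptions(precision=4,suppress=True)
s=readout.observe();print(s["time"],s["tcp_pos"],s["eef_rot"][:,1],s["opening"],s["grasp_force"],s["contact_force"])
t=s["tcp_pos"];h=np.arctan2(s["eef_rot"][1,1],s["eef_rot"][0,1])-np.pi/2
for dz in(.034,.0385,.043): x,im,K,T=rimfit("mid %.4f"%dz,t[2]+dz,[t[0],t[1],h],save="pics/w8.png")
p,im,K,T=rimfit("mid",t[2]+.0385,[t[0],t[1],h])
R=np.array(s["eef_rot"]);print("in tool",R.T@(np.r_[p[:2],t[2]]-t),"dheading",p[2]-h)
E
```

```text
19.5 [ 0.5292 -0.014   0.1086] [0.3393 0.9407 0.0005] 0.05768768411482183 65.47569930553436 [-0.1459  0.0325 -3.6338]
mid 0.0340 [ 0.5309 -0.0137 -0.3463] deg -19.84 score 95.1
mid 0.0385 [ 0.5282 -0.0123 -0.3453] deg -19.78 score 93.7
mid 0.0430 [ 0.5264 -0.0113 -0.3498] deg -20.04 score 68.7
mid [ 0.5289 -0.0118 -0.3447] deg -19.75 score 94.0
in tool [0.001  0.0019 0.    ] dheading 0.0015161079333353422
```

Call:
{"api": "jog_arm", "payload": {"targets": [[[0.4,-0.007,-0.02,0,0.003],[0.4,-0.015,-0.045,0,0.003],[0.4,-0.022,-0.065,0,0.003],[0.4,-0.026,-0.0728,0.0,0.003],[0.4,-0.026,-0.0728,-0.02,0.003],[0.4,-0.026,-0.0728,-0.034,0.003],[0.4,-0.026,-0.0728,-0.034,0.003],[0.4,-0.026,-0.0728,-0.034,0.003]]]}}

```text
time: 20.7
tcp_pos: [0.5048, -0.0865, 0.0752]
eef_rot: [[-0.942, 0.335, 0.001], [0.335, 0.942, 0.0], [-0.001, 0.0, -1.0]]
contact_force: [0.6, 0.8, -3.4]
opening: 0.0573
grasp_force: 65.6
```

Call:
{"api": "jog_arm", "payload": {"targets": [[[0.4,0,0,-0.003,0],[0.4,0,0,-0.006,0],[0.4,0,0,-0.008,0],[0.4,0,0,-0.009,0],[0.4,0,0,-0.01,0],[0.4,0,0,-0.01,0],[0.4,0,0,-0.01,0],[0.4,0,0,-0.01,0]]]}}

```text
time: 21.7
tcp_pos: [0.5042, -0.0868, 0.065]
eef_rot: [[-0.942, 0.335, -0.0], [0.335, 0.942, 0.0], [0.0, 0.0, -1.0]]
contact_force: [-1.0, -0.5, -3.3]
opening: 0.0573
grasp_force: 65.5
```

Call:
{"api": "jog_arm", "payload": {"targets": [[[0.4,-0.001,0,-0.001,0],[0.4,-0.001,0,-0.002,0],[0.4,-0.001,0,-0.003,0],[0.4,-0.001,0,-0.004,0],[0.4,-0.001,0,-0.005,0],[0.4,-0.001,0,-0.006,0],[0.4,-0.001,0,-0.006,0],[0.4,-0.001,0,-0.006,0]]]}}

```text
time: 22.7
tcp_pos: [0.5034, -0.0867, 0.0593]
eef_rot: [[-0.942, 0.335, 0.0], [0.335, 0.942, 0.0], [-0.0, 0.0, -1.0]]
contact_force: [-1.4, 1.9, 3.3]
opening: 0.0572
grasp_force: 66.1
```

Call:
{"api": "jog_arm", "payload": {"targets": [[[0.4,0,0,-0.001,0],[0.4,0,0,-0.002,0],[0.4,0,0,-0.003,0],[0.4,0,0,-0.003,0],[0.4,0,0,-0.003,0],[0.4,0,0,-0.003,0],[0.4,0,0,-0.003,0],[0.4,0,0,-0.003,0]]]}}

```text
time: 23.7
tcp_pos: [0.5034, -0.0867, 0.0593]
eef_rot: [[-0.942, 0.335, 0.002], [0.335, 0.942, -0.0], [-0.002, 0.0, -1.0]]
contact_force: [-7.0, 5.5, 25.3]
opening: 0.057
grasp_force: 69.0
```

Height reads 49.0 mm and it didn't move under about 29 N, so it's home. I'll release and rise to check.

Call:
{"api": "jog_arm", "payload": {"targets": [[[0.4,0,0,0.003,0],[0.4,0,0,0.003,0],[1,0,0,0.003,0],[1,0,0,0.003,0],[1,0,0,0.003,0],[1,0,0,0.04,0],[1,0,0,0.1,0],[1,0,0,0.165,0]]]}}

```text
time: 24.7
tcp_pos: [0.5029, -0.0868, 0.2196]
eef_rot: [[-0.942, 0.335, -0.001], [0.335, 0.942, 0.0], [0.001, -0.0, -1.0]]
contact_force: [1.4, -0.3, 1.1]
opening: 0.0854
grasp_force: 0.0
```

```bash
python3 - <<'E'
from h import *
np.set_printoptions(precision=4,suppress=True)
s=readout.observe();print(s["time"],s["tcp_pos"],s["eef_rot"][:,1])
for z in(.102,.107,.112): p,im,K,T=rimfit("mid %.3f"%z,z,[.503,-.085,-.342],save="pics/w9.png")
K,T,im,o=rim("case_handle","top",z=.04)
for x in o:print(x,x[2].mean(0))
K,T,im,o=rim("case_handle","side",z=.04)
for x in o:print(x,x[2].mean(0))
E
```

```text
24.7 [ 0.5029 -0.0868  0.2196] [ 0.3353  0.9421 -0.0001]
mid 0.102 [ 0.5009 -0.0853 -0.3521] deg -20.17 score 117.6
mid 0.107 [ 0.4994 -0.0848 -0.3497] deg -20.04 score 97.1
mid 0.112 [ 0.495  -0.0832 -0.3443] deg -19.73 score 65.7
(0.82, [233.5, 195.9, 268.1, 238.3], array([[0.6403, 0.1849, 0.04  ],
       [0.7191, 0.16  , 0.04  ],
       [0.6984, 0.1016, 0.04  ],
       [0.62  , 0.127 , 0.04  ]])) [0.6695 0.1434 0.04  ]
(0.88, [240.6, 279.6, 285.6, 319.6], array([[0.7129, 0.1819, 0.04  ],
       [0.7153, 0.1006, 0.04  ],
       [0.6158, 0.1315, 0.04  ],
       [0.6186, 0.2085, 0.04  ]])) [0.6657 0.1556 0.04  ]
```

Call:
{"api": "jog_arm", "payload": {"targets": [[[1,0.02,0.03,0,0],[1,0.05,0.07,0,0.01],[1,0.08,0.11,0,0.035],[1,0.11,0.15,0.0,0.035],[1,0.14,0.19,-0.02,0.035],[1,0.167,0.23,-0.04,0.035],[1,0.167,0.23,-0.04,0.035],[1,0.167,0.23,-0.04,0.035]]]}}

```text
time: 26.05
tcp_pos: [0.6692, 0.1427, 0.1766]
eef_rot: [[-0.953, 0.302, -0.004], [0.302, 0.953, -0.001], [0.003, -0.002, -1.0]]
contact_force: [0.0, -0.5, 0.2]
opening: 0.0858
grasp_force: 0.0
```

```bash
python3 - <<'E'
from h import *
np.set_printoptions(precision=4,suppress=True)
s=readout.observe();print(s["time"],s["tcp_pos"],s["eef_rot"][:,1])
K,T,im,o=rim("case_handle",z=.04,save="pics/w10.png")
for x in o[:1]:print(x,x[2].mean(0))
p=np.r_[.6685,.145,np.radians(-17.6)]
# handle lid: bright lid against outside only -> edge fit
g=cv2.GaussianBlur(cv2.cvtColor(im,cv2.COLOR_BGR2GRAY),(0,0),1).astype(np.float32)
from scipy.optimize import differential_evolution as de
def sc(p):
    c,s_=np.cos(p[2]),np.sin(p[2]);a=np.array([c,s_,0]);b=np.array([-s_,c,0]);oo=np.array([p[0],p[1],.04]);t=np.linspace(-.9,.9,40)
    f=lambda w:cv2.remap(g,proj(K,T,np.vstack([[oo+i*(.04-w)*a+k*.029*b for k in t] for i in(-1,1)]+[[oo+k*.04*a+i*(.029-w)*b for k in t] for i in(-1,1)])).astype(np.float32)[None],None,cv2.INTER_LINEAR)[0]
    return -np.clip(f(.002)-f(-.002),-20,80).mean()
r=de(sc,[(p[i]-d,p[i]+d) for i,d in enumerate((.012,.012,.1))],seed=1,popsize=12,maxiter=60);print(r.x,np.degrees(r.x[2]),r.fun)
draw(im,K,T,r.x,.04);cv2.imwrite("pics/w10o.png",im)
E
```

```text
26.05 [0.6692 0.1427 0.1766] [ 0.3016  0.9534 -0.0023]
(0.74, [277.6, 162.3, 359.4, 275.4], array([[0.6186, 0.131 , 0.04  ],
       [0.636 , 0.1861, 0.04  ],
       [0.7164, 0.1638, 0.04  ],
       [0.6974, 0.1034, 0.04  ]])) [0.6671 0.146  0.04  ]
[ 0.6686  0.1457 -0.3182] -18.23018952526717 -79.87959289550781
```

View pics/w10o.png

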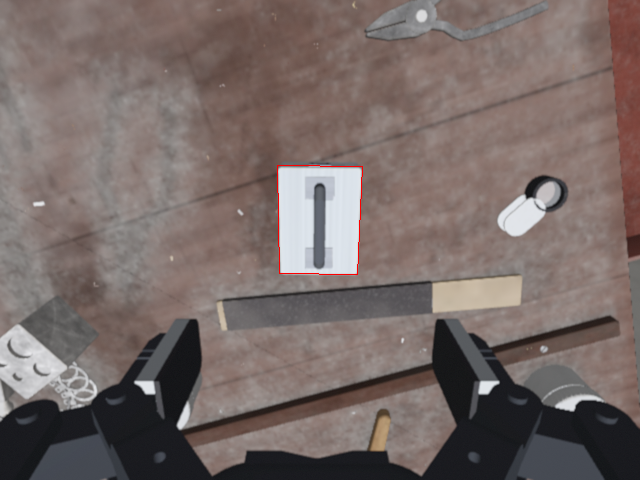

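The overlay fits the handle case exactly, with corners (278,166)–(362,274). Now I'll grip it.

Call:
{"api": "jog_arm", "payload": {"grip_force": 60, "targets": [[[1,0,0.001,-0.05,-0.01],[1,0,0.001,-0.1,-0.01],[1,0,0.001,-0.14,-0.01],[1,0,0.001,-0.16,-0.01],[1,0,0.001,-0.167,-0.01],[1,0,0.001,-0.167,-0.01],[0.4,0,0.001,-0.167,-0.01],[0.4,0,0.001,-0.167,-0.01]]]}}

```text
time: 27.15
tcp_pos: [0.6715, 0.1442, 0.0134]
eef_rot: [[-0.95, 0.311, 0.003], [0.311, 0.95, 0.0], [-0.003, 0.001, -1.0]]
contact_force: [0.5, -0.5, -1.4]
opening: 0.0566
grasp_force: 65.5
```

Call:
{"api": "jog_arm", "payload": {"targets": [[[0.4,0,0,0,0],[0.4,0,0,0,0],[0.4,0,0,0,0],[0.4,0,0,0,0],[0.4,0,0,0,0],[0.4,0,0,0,0],[0.4,0,0,0,0],[0.4,0,0,0,0]]]}}

```text
time: 28.15
tcp_pos: [0.6715, 0.1443, 0.0133]
eef_rot: [[-0.95, 0.311, 0.003], [0.311, 0.95, 0.0], [-0.003, 0.001, -1.0]]
contact_force: [-0.7, -0.3, 6.4]
opening: 0.0572
grasp_force: 66.6
```

Call:
{"api": "jog_arm", "payload": {"targets": [[[0.4,0,0,0.04,0],[0.4,0,0,0.09,0],[0.4,0,0,0.13,0],[0.4,-0.02,-0.03,0.15,-0.01],[0.4,-0.05,-0.07,0.152,-0.02],[0.4,-0.08,-0.11,0.152,-0.026],[0.4,-0.09,-0.12,0.152,-0.026],[0.4,-0.09,-0.12,0.152,-0.026]]]}}

```text
time: 29.15
tcp_pos: [0.5798, 0.024, 0.1634]
eef_rot: [[-0.941, 0.337, -0.0], [0.337, 0.941, 0.001], [0.0, 0.001, -1.0]]
contact_force: [0.4, 0.6, -2.3]
opening: 0.0568
grasp_force: 65.6
```

```bash
python3 - <<'E'
from h import *
np.set_printoptions(precision=4,suppress=True)
from scipy.optimize import differential_evolution as de
s=readout.observe();R=np.array(s["eef_rot"]);t=s["tcp_pos"];print(s["time"],t,R[:,1],s["contact_force"])
K,T=cam("wrist");im=eyes.grab_frame("wrist");g=cv2.GaussianBlur(cv2.cvtColor(im,cv2.COLOR_BGR2GRAY),(0,0),1).astype(np.float32)
h=np.arctan2(R[1,1],R[0,1])-np.pi/2
for z in(t[2]+.0245,t[2]+.0267):
  def sc(p):
    c,s_=np.cos(p[2]),np.sin(p[2]);a=np.array([c,s_,0]);b=np.array([-s_,c,0]);oo=np.array([p[0],p[1],z]);k=np.linspace(-.8,.8,40)
    f=lambda w:cv2.remap(g,proj(K,T,np.vstack([[oo+i*(.04-w)*a+j*.029*b for j in k] for i in(-1,1)]+[[oo+i*.04*a*.99+oo*0+m*(.029-w)*b for i in np.r_[-.9:-.4:20j]] for m in(-1,1)])).astype(np.float32)[None],None,cv2.INTER_LINEAR)[0]
    return -np.clip(f(.002)-f(-.002),-20,80).mean()
  p0=[t[0],t[1],h]
  r=de(sc,[(p0[i]-d,p0[i]+d) for i,d in enumerate((.008,.008,.06))],seed=1,popsize=12,maxiter=60);print(r.x,r.fun,"tool",R.T@(np.r_[r.x[:2],t[2]]-t),r.x[2]-h)
E
```

```text
29.15 [0.5798 0.024  0.1634] [0.3374 0.9414 0.0006] [ 0.4335  0.6012 -2.2686]
[ 0.5807  0.0258 -0.3407] -75.46720886230469 tool [-0.0002  0.002   0.    ] 0.003473779106500985
[ 0.5791  0.025  -0.3455] -77.73624420166016 tool [0.0009 0.0007 0.    ] -0.0013598005565698124
```

Call:
{"api": "jog_arm", "payload": {"targets": [[[0.4,-0.02,-0.03,0,0],[0.4,-0.045,-0.065,0,0],[0.4,-0.065,-0.095,0,0],[0.4,-0.0758,-0.1109,0,0],[0.4,-0.0758,-0.1109,-0.02,0],[0.4,-0.0758,-0.1109,-0.04,0],[0.4,-0.0758,-0.1109,-0.048,0],[0.4,-0.0758,-0.1109,-0.048,0]]]}}

```text
time: 30.2
tcp_pos: [0.5049, -0.0861, 0.1151]
eef_rot: [[-0.942, 0.335, -0.001], [0.335, 0.942, 0.001], [0.001, 0.0, -1.0]]
contact_force: [0.0, 0.1, -2.5]
opening: 0.0569
grasp_force: 65.6
```

Call:
{"api": "jog_arm", "payload": {"targets": [[[0.4,0,0,-0.002,0],[0.4,0,0,-0.004,0],[0.4,0,0,-0.006,0],[0.4,0,0,-0.007,0],[0.4,0,0,-0.008,0],[0.4,0,0,-0.008,0],[0.4,0,0,-0.008,0],[0.4,0,0,-0.008,0]]]}}

```text
time: 31.2
tcp_pos: [0.5045, -0.0867, 0.1075]
eef_rot: [[-0.942, 0.336, 0.0], [0.336, 0.942, 0.0], [-0.0, 0.0, -1.0]]
contact_force: [-0.0, -0.4, -2.4]
opening: 0.057
grasp_force: 65.6
```

Inside the lead-in with no contact. Now I'll press.

Call:
{"api": "jog_arm", "payload": {"targets": [[[0.4,0,0,-0.001,0],[0.4,0,0,-0.002,0],[0.4,0,0,-0.003,0],[0.4,0,0,-0.004,0],[0.4,0,0,-0.005,0],[0.4,0,0,-0.006,0],[0.4,0,0,-0.007,0],[0.4,0,0,-0.007,0]]]}}

```text
time: 32.2
tcp_pos: [0.5043, -0.0866, 0.1013]
eef_rot: [[-0.942, 0.336, 0.0], [0.336, 0.942, 0.0], [0.0, 0.0, -1.0]]
contact_force: [-3.8, 0.7, 4.6]
opening: 0.0569
grasp_force: 66.7
```

Call:
{"api": "jog_arm", "payload": {"targets": [[[0.4,0,0,-0.0005,0],[0.4,0,0,-0.001,0],[0.4,0,0,-0.0015,0],[0.4,0,0,-0.0015,0],[0.4,0,0,-0.0015,0],[0.4,0,0,-0.0015,0],[0.4,0,0,-0.0015,0],[0.4,0,0,-0.0015,0]]]}}

```text
time: 33.2
tcp_pos: [0.5044, -0.0866, 0.1013]
eef_rot: [[-0.942, 0.336, 0.001], [0.336, 0.942, -0.0], [-0.001, 0.0, -1.0]]
contact_force: [-6.1, 1.5, 15.5]
opening: 0.0569
grasp_force: 68.0
```

Home height reached at 101.3 mm and it holds under about 18 N. I'll release, then tap the handle top with shut fingers as a check. Its top should be at 0.150.

Call:
{"api": "jog_arm", "payload": {"targets": [[[0.4,0,0,0.002,0],[0.4,0,0,0.002,0],[1,0,0,0.002,0],[1,0,0,0.002,0],[1,0,0,0.002,0],[1,0,0,0.03,0],[1,0,0,0.07,0],[0,0,0,0.09,0]]]}}

```text
time: 34.2
tcp_pos: [0.5057, -0.0871, 0.1911]
eef_rot: [[-0.942, 0.336, 0.004], [0.336, 0.942, -0.001], [-0.004, 0.0, -1.0]]
contact_force: [-0.4, 0.5, -1.0]
opening: 0.0702
grasp_force: 0.0
```

Call:
{"api": "jog_arm", "payload": {"targets": [[[0,0,0,0,0],[0,0,0,0,0],[0,0,0,-0.02,0],[0,0,0,-0.033,0],[0,0,0,-0.037,0],[0,0,0,-0.04,0],[0,0,0,-0.0415,0],[0,0,0,-0.0415,0]]]}}

```text
time: 35.2
tcp_pos: [0.5044, -0.0867, 0.1499]
eef_rot: [[-0.942, 0.336, 0.001], [0.336, 0.942, -0.0], [-0.001, -0.0, -1.0]]
contact_force: [-3.9, 1.5, 13.5]
opening: 0.0004
grasp_force: 6.9
```

Call:
{"api": "jog_arm", "payload": {"targets": [[[0,0,0,0.02,0],[0,0,0,0.06,0],[0,0,0,0.1,0],[0,0,0,0.1,0],[0,0,0,0.1,0],[0,0,0,0.1,0],[0,0,0,0.1,0],[0,0,0,0.1,0]]]}}

```text
time: 36.2
tcp_pos: [0.5042, -0.0867, 0.2468]
eef_rot: [[-0.942, 0.336, -0.001], [0.336, 0.942, 0.0], [0.001, 0.0, -1.0]]
contact_force: [0.1, 0.2, 0.4]
opening: -0.0
grasp_force: 0.0
```

```bash
python3 - <<'E'
from h import *
print(readout.observe()["tcp_pos"]); print(workorder.hand_in())
E
```

```text
[ 0.50424454 -0.08665679  0.2468465 ]
the job is handed in; nothing more can be done
None
```

The three cases are stacked and pressed home (handle top at 0.150 m under 13.5 N); I handed the job in at about 36 s, and no verdict came back. While being turned over, the middle case slipped from the grip and happened to land standing on its end.

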